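# Take the hair trap apart

## Robot

A 6-joint arm with a two-finger parallel gripper is mounted at the origin on the work surface. World frame = base frame: x ahead of the robot, y to its left, z up, the work surface at z = 0. Lengths are in m, angles in rad, forces in N, time in s.
With the tool pointing down it reaches from about 0.4 to 0.825 m from the base axis. Payload 7 kg.
Tool frame: the origin (TCP) lies at the very end of the fingers, on their centre line; the grasp point (between the pads) lies 19 mm behind it; z points along the fingers, y is the direction in which the jaws open and shut (so a half turn about z gives the same grasp; the last joint's range is limited). The gripper opens to 85 mm and grips with 20 to 120 N. Pads are 22 mm wide; open, the fingers measure 114 mm over their backs; the gripper's body (76 mm by 85 mm) begins 54 mm behind the grasp point. The pads swing forward as they close: fully open they stand 13 mm farther back than shut.
Start: joints at [-0.932, 0.359, 0.012, 0, -1.224, -0.288], TCP at [0.232, -0.634, 0.231] pointing down, gripper open.
Joint ranges: [-3.07, 3.07], [-1.43, 2.12], [-1.02, 1.25], [-3.03, 1.67], [-3.05, -0], [-3.03, 3.03]. Speed limits (rad/s): [2.39, 2.39, 3.01, 3.14, 3.14, 3.14].

## Interface

Orientations are given as a 3x3 rotation matrix whose columns are the frame's x, y, z axes.
In Python, from station import manip, eyes, nets gives the robot as it stands. The module is installed in compiled form; this text tells all that it offers.
- The arm moves only by the tool play_rows, never from a script. Its argument "rows" is a list of rows, each a list of 3 entries, a list of its own where there are three numbers: the shift along the tool's x, y, z in m, then the turn, a rotation vector about the tool's x, y, z in rad, then the gripper's target within -1 to 1 (fully open at 1, half-way at 0, shut at -1). In form: [[[x, y, z], [ax, ay, az], fingers], ...]. A call has exactly 10 rows; each row is the pose to reach, as a shift and turn from the pose measured when the call began, along the tool's axes at that moment; what a row does not reach only later rows make up. A row lasts 1/8 s, in which the tool goes at most 62.5 mm and 10.7 degrees, less where a joint would pass 70% of its speed; a pose out of reach is approached as far as the arm can. A call with a gripper value outside its range is refused whole. The fingers move at their own pace and stop on an object; "force" is the grip in N (left out, the last holds). Time passes only in rows, so rows that repeat a pose let the fingers close, or fill a call up. It gives the time, the measured TCP pose, the force and the opening at its end, in the units of the state.
- manip.observe(): the state, without advancing time (a new reading comes with each control period).
- eyes.capture(name): name is "scene" or "top" or "wrist"; returns a dict with "frame" (400x640x3 uint8, red, green, blue), "z_map" (400x640 float32, m along the optical axis (not along the pixel's ray), 0 where there is no reading), "fov_y" (degrees; the focal length in pixels is half the picture's height over the tangent of half this angle, whatever the lens; pixels are square), "cx", "cy" (the principal point, pixels), "rvec" (rotation vector, rad) and "tvec" (3), from world to camera coordinates, as OpenCV has them. Camera axes: x right, y down, z forward; pixel columns grow to the right and rows downward; lengths in m; the calibration is good to about 2 mm. A picture is of the moment at which its call begins.
- manip.finish_job(): hands the job in, once; it reports no verdict.
Trained networks look in the newest picture that a camera, given by its name, has taken for a name from the list of things; names that differ only in an ending like _2 or _b are one class to them, and where a whole thing is asked for, a point or a joint stands for the part that bears it (a point fixed in the world has none). Each returns a list of dicts, best first, with "confidence" (0 to 1); they miss things now and then, are a little off and sometimes report something else, mostly with a low value. They report only what shows in the picture. A call takes as long as a camera call. They do not tell look-alikes from the thing itself.
- nets.look_for(camera, thing): "at" ([x, y, z] in m, in world coordinates, good to about 4 mm: the middle of the surface that is visible of it).
- nets.regions_of(camera, thing): "mask" (400x640 bool, what is visible of it).
- nets.mark_of(camera, thing): "at" ([x, y, z] in m, in world coordinates, good to about 4 mm: a listed point, or the origin of a listed thing).
The state is a dict: "time_s": time; "joint_positions": joint angles; "qd": joint speeds; "joint_efforts": joint torques, N m; "ee_pos": TCP position; "tcp_rot": TCP orientation; "contact_force": force on the tool from outside, world axes, zero at the start; "torque": the same for the moment, N m; "width": finger opening in m.
Only numpy, scipy, OpenCV 4.12 (cv2) and the standard library are available. Lean on these libraries where they do the work, as an engineer would, in place of code of your own. Each camera call takes 0.05 s, during which the arm holds its last target.

## Task

Take the bench's hair trap apart for washing: press the clamp's tail down until the clamp snaps over and stays open by itself, then slide the steel tray, sieve still in it, endways right out of the rails onto the bench. It comes out at one end only, as a hidden stop blocks the other, so feel for the free way and do not force it. Last, lift the sieve out of the tray and set it down (do not drop it) flat on the bench, touching neither tray nor rails; leave the clamp open, the tray flat on the bench, and the brushes and comb where they are.

Things in the scene. Friction and masses are not known exactly. Their poses are not given: they have to be found in the camera images.
- holder: fixed holder on the bench: two aluminium rails 170 mm long, 41 mm high, 94 mm apart inside, and a clamp. Origin on the bench, midway between the rails; local y runs along the rails (-85 to +85 mm), z up, +x points to the clamp's hinge. Both ends are open and the tray slides on the bench itself (friction 1 to 3 N); sideways the rails guide it
- lips (a point): centre of the rails, level with their tops. Inward lips (z 37 to 41 mm) leave an opening 68 mm wide; the sieve cannot be lifted through it. Under the lips near one end (holder y +76 or -76 mm; which end differs and cannot be seen from above) a rigid stop blocks the tray after 6 to 16 mm of travel; the other way is free
- hinge (a point): middle of the clamp's hinge, whose axis is the holder's y: at holder x +85, y 0, z 55 mm, between two posts 64 mm high, |y| 19 to 27 mm
- clamp (a joint): clamp arm's angle, rad. About 0: closed, its rubber foot (60 mm from the hinge, at holder x +25) pressing on the sieve with about 6 N. 1.7: open, arm upright, its top 125 mm above the bench. A spring pushes it shut below the hold-open point at 0.85 rad; beyond that it throws it open to 1.7 and holds it there, clear of the tray
- tail_pad (a point): point on top of the clamp's tail, a flat steel strip 32 mm wide, 60 mm long, which when closed rises from the hinge towards holder +x at 43 degrees; the point is 48 mm up it. Pressing it straight down (6 to 12 N, by 40 mm or so) lifts the arm; at the hold-open point the tail is 6 degrees below level, its top about 54 mm above the bench; then it drops away, its end 5 mm above the bench
- tray: loose open steel tray, 90 mm (its x) by 130 mm (its y) by 34 mm high, wall 3 mm, 0.25 to 0.45 kg; lies between the rails with 2 mm play each side, its y along the rails, end walls 20 (15 to 25) mm inside the rails' ends. Origin: centre of its underside. Wholly out of the rails when its centre is 150 mm from the holder's origin along the rails
- sieve: loose dark steel sieve, flat grid 80 by 120 by 4 mm (x, y, z), lying in the tray on end ledges 24 mm above the tray's underside, 2 mm play all round; along its middle an upright grip: a bar 12 mm wide (x), 70 mm long (y), its top 46 mm above the sieve's underside, the bar itself 10 mm high (36 to 46 mm) on two 8 mm wide posts. Origin: centre of its underside. About 0.15 kg
- slicker: bystander: black plastic slicker brush, 55 by 215 by 24 mm, loose; origin at its underside near the middle
- comb: bystander: chrome comb, 36 by 180 by 6 mm, loose; origin at its underside near the middle
- wood_brush: bystander: small wooden brush, 50 by 110 by 33 mm, loose; origin at the centre of its underside
Things that resemble listed ones, but are neither listed nor needed, are in the scene too. Leave any blue or yellow look-alike of the sieve alone.

How it is judged:
By the outcome, as a careful person would: the job done as asked, in the order asked, and still so for the second after the job is handed in, with the robot touching nothing.
It also fails if it takes over 72 s, if anything falls off the work surface, if the arm or the gripper's body presses on something with over 40 N, if the wrist force passes 120 N, or if a joint passes its speed limit or range.

## Working session

There is one attempt and no reset: what is moved stays moved. The work goes in short steps, Python scripts to look and compute and a tool call to move; the robot and the scene stay as the last step left them, time stands still between calls to the robot, and variables do not carry over. Pictures are saved under pics/ and viewed, and the job is handed in when it is done.

Besides the shell and the picture viewer there is one more tool, called as name(argument=value, ...) on one line, values as JSON. play_rows: Moves the arm, as the interface text tells. Its arguments: {"type":"object","properties":{"rows":{"type":"array"},"force":{"type":"number"}},"required":["rows"]}

```bash
mkdir -p pics
cat > h.py <<'E'
from station import manip, eyes, nets
import numpy as np, cv2
def cap(n,fn=None):
    c=eyes.capture(n)
    if fn: cv2.imwrite('pics/'+fn,c['frame'][:,:,::-1])
    return c
def cam(c):
    f=200/np.tan(np.radians(c['fov_y'])/2); R=cv2.Rodrigues(np.array(c['rvec'],float))[0]
    return f,R,np.array(c['tvec'],float).ravel()
def px2w(c,u,v,z=None):
    f,R,t=cam(c); d=z if z is not None else c['z_map'][v,u]
    p=np.array([(u-c['cx'])/f*d,(v-c['cy'])/f*d,d]); return R.T@(p-t)
def cloud(c):
    f,R,t=cam(c); v,u=np.mgrid[:400,:640]; d=c['z_map']
    p=np.stack([(u-c['cx'])/f*d,(v-c['cy'])/f*d,d],-1); return (p-t)@R
def w2px(c,p):
    f,R,t=cam(c); q=R@np.array(p)+t; return q[0]/q[2]*f+c['cx'],q[1]/q[2]*f+c['cy']
E
python3 - <<'E'
from h import *
np.set_printoptions(precision=3,suppress=True)
for n in ['scene','top']:
    c=cap(n,n+'0.png')
    print(n,c['fov_y'],-cam(c)[1].T@cam(c)[2])
    for t in ['holder','lips','hinge','tail_pad','tray','sieve','slicker','comb','wood_brush']:
        print(t,[(np.array(d['at']),round(d['confidence'],2)) for d in nets.mark_of(n,t)[:4]])
print(manip.observe())
E
```

```text
scene 56.568583216091305 [ 1.067 -0.531  0.707]
holder [(array([ 0.481,  0.033, -0.003]), 0.66)]
lips [(array([0.48 , 0.03 , 0.002]), 0.59)]
hinge [(array([0.564, 0.013, 0.055]), 0.72)]
tail_pad [(array([0.597, 0.009, 0.087]), 0.71), (array([0.481, 0.029, 0.001]), 0.53)]
tray [(array([ 0.479,  0.033, -0.002]), 0.62)]
sieve [(array([0.478, 0.028, 0.023]), 0.69), (array([ 0.696,  0.135, -0.005]), 0.64), (array([ 0.663, -0.139, -0.003]), 0.62)]
slicker [(array([ 0.637,  0.361, -0.003]), 0.93)]
comb [(array([ 0.64 , -0.372,  0.003]), 0.85)]
wood_brush [(array([ 0.368, -0.436, -0.   ]), 0.76)]
top 52.80124797988079 [ 0.385 -0.04   1.075]
holder [(array([ 0.481,  0.034, -0.001]), 0.71)]
lips [(array([0.484, 0.033, 0.042]), 0.84)]
hinge [(array([0.568, 0.012, 0.055]), 0.58)]
tail_pad [(array([0.596, 0.007, 0.087]), 0.92), (array([0.484, 0.031, 0.025]), 0.47)]
tray [(array([0.486, 0.03 , 0.003]), 0.89)]
sieve [(array([0.485, 0.031, 0.024]), 0.69), (array([ 0.665, -0.145,  0.004]), 0.6), (array([0.697, 0.133, 0.002]), 0.57)]
slicker [(array([0.631, 0.364, 0.002]), 0.76)]
comb [(array([ 0.641, -0.368, -0.003]), 0.58)]
wood_brush [(array([ 0.364, -0.436, -0.003]), 0.65)]
{'time_s': 1.0, 'joint_positions': array([-0.932,  0.359,  0.012, -0.   , -1.224, -0.288]), 'qd': array([ 0.   , -0.   , -0.   , -0.   ,  0.001,  0.   ]), 'joint_efforts': array([  0.003, -58.299,  29.366,   6.942,  -0.001,   0.   ]), 'ee_pos': array([ 0.232, -0.634,  0.231]), 'tcp_rot': array([[-0.939, -0.344, -0.   ],
       [-0.344,  0.939,  0.   ],
       [ 0.   ,  0.   , -1.   ]]), 'contact_force': array([0.459, 0.352, 0.134]), 'torque': array([-0.025,  0.015, -0.069]), 'width': 0.08517644012715801}
```

View pics/scene0.png

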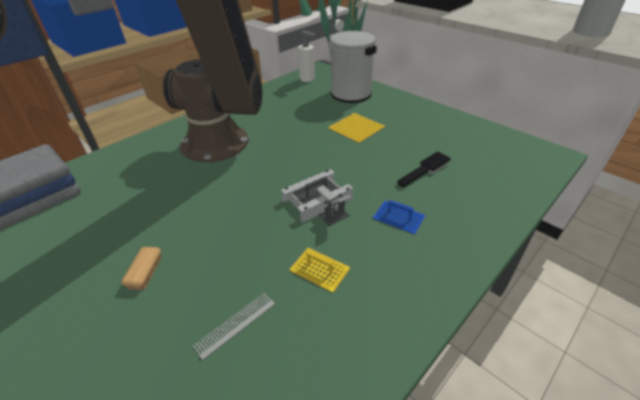

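View pics/top0.png

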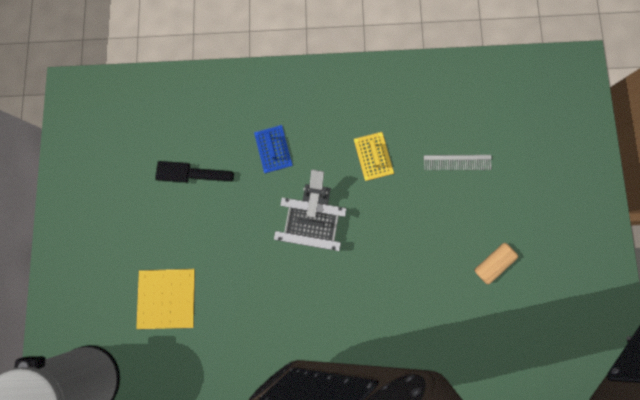

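Run:
```python
from h import *
np.set_printoptions(precision=4,suppress=True)
c=cap('top'); P=cloud(c); z=P[...,2]
# rails tops
near=(abs(P[...,0]-.484)<.13)&(abs(P[...,1]-.033)<.13)
m=near&(z>.037)&(z<.045)
cv2.imwrite('pics/h0.png',cv2.resize(np.clip(z[100:300,220:460]*2500,0,255).astype(np.uint8),None,fx=3,fy=3,interpolation=0))
cv2.imwrite('pics/crop0.png',cv2.resize(c['frame'][100:300,220:460,::-1],None,fx=3,fy=3,interpolation=cv2.INTER_CUBIC))
print(m.sum(), P[m][:,:2].min(0),P[m][:,:2].max(0))
n,lab,st,ce=cv2.connectedComponentsWithStats(m.astype(np.uint8))
for i in range(1,n):
    if st[i,4]>60:
        q=P[lab==i][:,:2]; print(st[i], q.mean(0), cv2.minAreaRect((q*1000).astype(np.float32)))
m=near&(z>.061)&(z<.075)
n,lab,st,ce=cv2.connectedComponentsWithStats(m.astype(np.uint8))
for i in range(1,n):
    if st[i,4]>20:
        q=P[lab==i]; print(st[i], q.mean(0), cv2.minAreaRect((q[:,:2]*1000).astype(np.float32)))
```

```text
962 [ 0.4102 -0.0609] [0.5668 0.1245]
[280 198  29  12 209] [0.5334 0.0704] ((533.7476806640625, 70.90283203125), (72.29769134521484, 21.461978912353516), 77.2868881225586)
[316 204  30  13 226] [ 0.5137 -0.0235] ((514.0687255859375, -23.60063934326172), (74.66705322265625, 21.500465393066406), 78.45359802246094)
[274 232  66  19 519] [0.4363 0.0405] ((436.4947204589844, 40.93638229370117), (169.66746520996094, 21.07965850830078), 78.56208801269531)
[304 181  22  16 174] [0.5672 0.0137 0.0659] ((568.0858154296875, 13.638164520263672), (53.24353790283203, 32.5048942565918), 77.94413757324219)
[296 219  28   9 134] [0.4792 0.0292 0.0686] ((479.6007995605469, 29.524402618408203), (68.77513885498047, 12.013995170593262), 78.27985382080078)
```

View crop.

View pics/crop0.png

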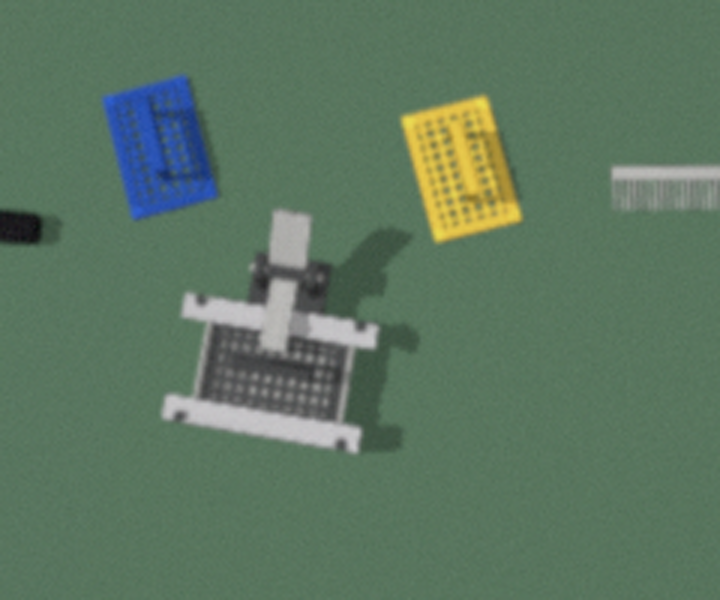

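View pics/h0.png

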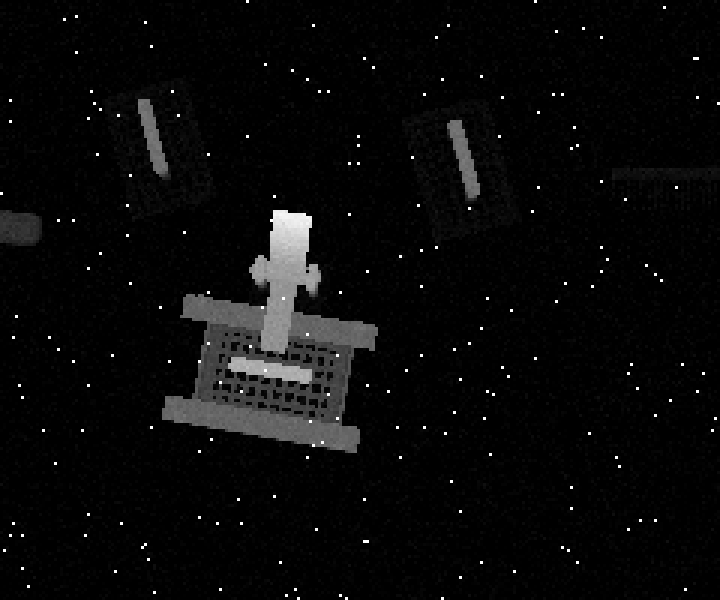

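```bash
cat >> h.py <<'E'
from scipy.spatial.transform import Rotation as Ro
np.set_printoptions(precision=4,suppress=True)
a=-np.radians(11.6)
lx=np.array([np.cos(a),np.sin(a),0]); ly=np.array([-np.sin(a),np.cos(a),0]); H=np.array([.4801,.0319,0])
def L(x,y,z): return H+x*lx+y*ly+np.array([0,0,z])
def loc(p): d=np.array(p)-H; return np.array([d@lx,d@ly,d[2]])
def rot(t=0):
    z=-np.sin(t)*lx-np.cos(t)*np.array([0,0,1]); x=-ly; return np.stack([x,np.cross(z,x),z],1)
def plan(p,R,s=None):
    s=s or manip.observe(); R0=s['tcp_rot']
    print('shift',R0.T@(np.array(p)-s['ee_pos']),'turn',Ro.from_matrix(R0.T@R).as_rotvec())
def st():
    s=manip.observe(); print('t',s['time_s'],'loc',loc(s['ee_pos']),'F',s['contact_force'],'w',s['width'],'q',s['joint_positions'])
E
python3 - <<'E'
from h import *
st(); plan(L(.133,0,.14),rot(.35))
E
```

```text
t 1.05 loc [-0.1092 -0.7021  0.2313] F [ 0.458  -0.2305  0.1031] w 0.08557963026587453 q [-0.9319  0.3586  0.0119 -0.     -1.2241 -0.2881]
shift [-0.575   0.4701  0.0913] turn [-0.3192  0.178  -1.0067]
```

play_rows(rows=[[[-0.05,0.04,0.0],[-0.03,0.018,-0.1],-1],[[-0.1,0.08,0.0],[-0.06,0.036,-0.2],-1],[[-0.15,0.12,0.0],[-0.1,0.054,-0.3],-1],[[-0.2,0.16,0.0],[-0.13,0.07,-0.4],-1],[[-0.25,0.2,0.0],[-0.16,0.09,-0.5],-1],[[-0.3,0.24,0.0],[-0.19,0.107,-0.6],-1],[[-0.35,0.28,0.0],[-0.22,0.125,-0.7],-1],[[-0.4,0.32,0.0],[-0.255,0.142,-0.8],-1],[[-0.45,0.36,0.02],[-0.29,0.16,-0.9],-1],[[-0.5,0.41,0.03],[-0.319,0.178,-1.0067],-1]])

```text
time_s: 2.3
ee_pos: [0.5505, -0.0976, 0.2048]
tcp_rot: [[-0.198, -0.92, -0.337], [-0.98, 0.186, 0.068], [-0.0, 0.344, -0.939]]
contact_force: [2.0, -0.5, -0.3]
width: -0.0001
```

Run:
```python
from h import *
st(); plan(L(.133,0,.12),rot(.35)); plan(L(.133,0,.095),rot(.35))
```

```text
t 2.3 loc [ 0.095  -0.1127  0.2048] F [ 1.9921 -0.5442 -0.2942] w -0.00013859498089308848 q [ 0.1012  0.4094  0.0173 -0.1024 -1.5151 -0.2774]
shift [-0.1125 -0.0651  0.0665] turn [ 0.0009 -0.0007  0.003 ]
shift [-0.1125 -0.0737  0.09  ] turn [ 0.0009 -0.0007  0.003 ]
```

play_rows(rows=[[[-0.04,-0.02,0.0],[0,0,0],-1],[[-0.08,-0.05,0.02],[0,0,0],-1],[[-0.1125,-0.065,0.045],[0,0,0],-1],[[-0.1125,-0.065,0.0665],[0,0,0],-1],[[-0.1125,-0.066,0.07],[0,0,0],-1],[[-0.1125,-0.068,0.075],[0,0,0],-1],[[-0.1125,-0.07,0.08],[0,0,0],-1],[[-0.1125,-0.072,0.085],[0,0,0],-1],[[-0.1125,-0.0737,0.09],[0,0,0],-1],[[-0.1125,-0.0737,0.09],[0,0,0],-1]])

```text
time_s: 3.55
ee_pos: [0.6109, 0.0048, 0.096]
tcp_rot: [[-0.198, -0.921, -0.336], [-0.98, 0.186, 0.068], [-0.0, 0.343, -0.939]]
contact_force: [-1.0, 0.3, 7.7]
width: -0.0001
```

Run:
```python
from h import *
st(); plan(L(.133,0,.075),rot(.35)); plan(L(.133,0,.055),rot(.35));cap('scene','s1.png')
```

```text
t 3.55 loc [ 0.1336 -0.0002  0.096 ] F [-1.0131  0.3396  7.7017] w -5.8498119972966885e-05 q [ 0.2326  0.5717  0.0432 -0.1472 -1.3642 -0.378 ]
shift [-0.0002 -0.0066  0.0199] turn [-0.0003 -0.001   0.0033]
shift [-0.0002 -0.0135  0.0387] turn [-0.0003 -0.001   0.0033]
```

View pics/s1.png

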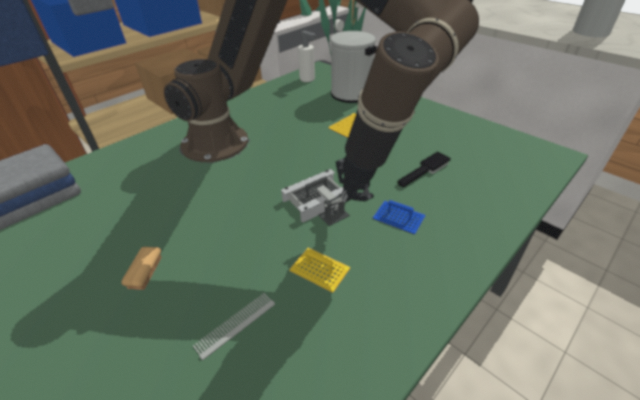

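The picture shows the shut fingers on the tail at about (352,190), with the posts and rails clear. The 7.7 N reading fits that contact, so I press on.

play_rows(rows=[[[0,-0.002,0.005],[0,0,0],-1],[[0,-0.003,0.009],[0,0,0],-1],[[0,-0.004,0.013],[0,0,0],-1],[[0,-0.0055,0.017],[0,0,0],-1],[[0,-0.007,0.021],[0,0,0],-1],[[0,-0.0085,0.025],[0,0,0],-1],[[0,-0.01,0.028],[0,0,0],-1],[[0,-0.011,0.032],[0,0,0],-1],[[0,-0.012,0.035],[0,0,0],-1],[[0,-0.0135,0.0387],[0,0,0],-1]])

```text
time_s: 4.85
ee_pos: [0.6223, 0.0033, 0.0589]
tcp_rot: [[-0.196, -0.929, -0.312], [-0.981, 0.185, 0.066], [-0.003, 0.319, -0.948]]
contact_force: [25.7, -9.2, 4.3]
width: 0.0001
```

Run:
```python
from h import *
st(); plan(L(.133,0,.04),rot(.35));cap('scene','s2.png')
```

```text
t 4.85 loc [0.1451 0.0006 0.0589] F [25.6653 -9.2185  4.3087] w 5.541017182161069e-05 q [ 0.2311  0.6084  0.0201 -0.1418 -1.2814 -0.367 ]
shift [0.0006 0.0054 0.0217] turn [-0.025   0.0014  0.0058]
```

View pics/s2.png

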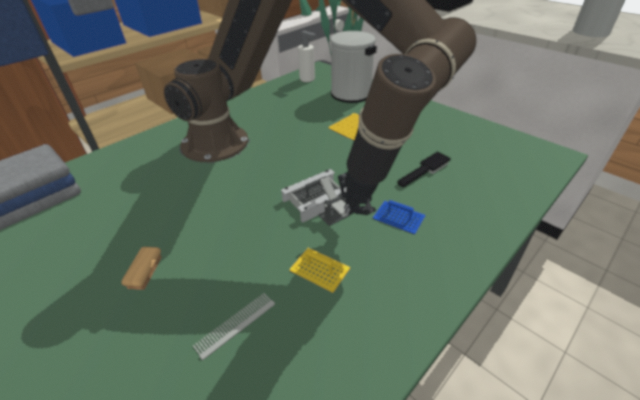

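play_rows(rows=[[[0,-0.01,-0.004],[0,0,0],-1],[[0,-0.02,-0.008],[0,0,0],-1],[[0,-0.03,-0.013],[0,0,0],-1],[[0,-0.04,-0.018],[0,0,0],-1],[[0,-0.055,-0.025],[0,0,0],-1],[[0,-0.055,-0.06],[0,0,0],-1],[[0,-0.055,-0.1],[0,0,0],-1],[[0,-0.055,-0.15],[0,0,0],-1],[[0,-0.055,-0.18],[0,0,0],-1],[[0,-0.055,-0.18],[0,0,0],-1]])

```text
time_s: 6.15
ee_pos: [0.7314, -0.019, 0.2137]
tcp_rot: [[-0.196, -0.931, -0.308], [-0.981, 0.185, 0.066], [-0.004, 0.315, -0.949]]
contact_force: [0.7, -0.2, -0.2]
width: 0.0001
```

Run:
```python
from h import *
st(); c=cap('scene','s3.png')
cv2.imwrite('pics/s3c.png',cv2.resize(c['frame'][140:260,240:400,::-1],None,fx=4,fy=4,interpolation=cv2.INTER_CUBIC))
c=cap('top');P=cloud(c);z=P[...,2]
cv2.imwrite('pics/t3c.png',cv2.resize(c['frame'][130:270,230:400,::-1],None,fx=4,fy=4,interpolation=cv2.INTER_CUBIC))
plan(L(0,-.0024,.14),rot(0))
```

```text
t 6.15 loc [0.2564 0.0006 0.2137] F [ 0.6927 -0.2128 -0.1732] w 0.00010701677936790675 q [ 0.1751  0.6694  0.4958 -0.1197 -1.6951 -0.3692]
shift [0.0021 0.2185 0.1483] turn [0.3261 0.0025 0.0052]
```

View pics/s3c.png

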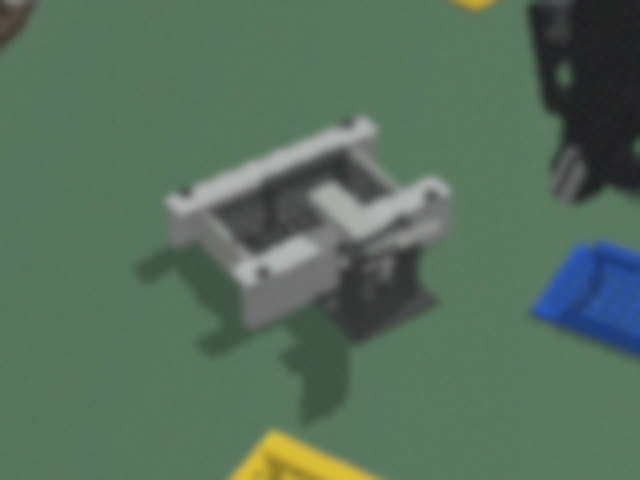

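View pics/t3c.png

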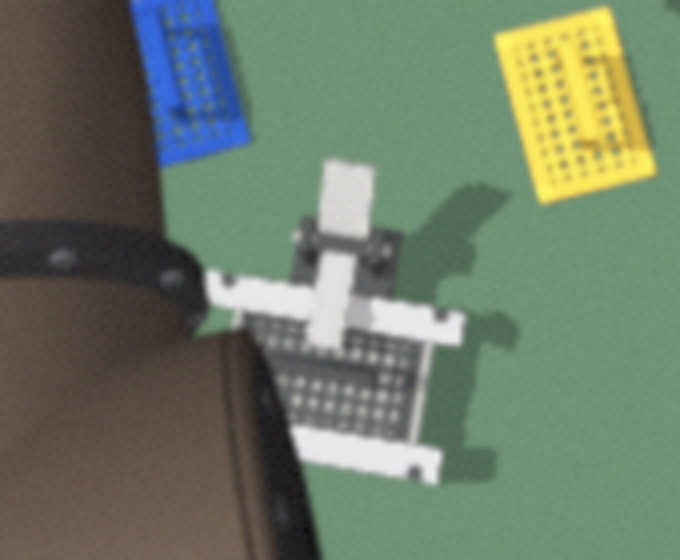

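The clamp is still closed: in the crop its arm still lies over the sieve at (330,290). The fingers slid off the tail's tip because I pressed too far out. I'll press nearer the hinge and follow the pad's arc.

Run:
```python
from h import *
for x,z in [(.15,.13),(.118,.12),(.118,.098)]: plan(L(x,0,z),rot(.35))
```

```text
shift [0.0004 0.0732 0.1097] turn [-0.0239  0.0016  0.0055]
shift [0.0003 0.1003 0.1294] turn [-0.0239  0.0016  0.0055]
shift [0.0004 0.0933 0.1502] turn [-0.0239  0.0016  0.0055]
```

play_rows(rows=[[[0,0.03,0.05],[-0.024,0,0.005],-1],[[0,0.06,0.09],[-0.024,0,0.005],-1],[[0,0.08,0.115],[-0.024,0,0.005],-1],[[0,0.1,0.129],[-0.024,0,0.005],-1],[[0,0.1,0.129],[-0.024,0,0.005],-1],[[0,0.099,0.133],[-0.024,0,0.005],-1],[[0,0.097,0.138],[-0.024,0,0.005],-1],[[0,0.095,0.143],[-0.024,0,0.005],-1],[[0,0.0933,0.15],[-0.024,0,0.005],-1],[[0,0.0933,0.15],[-0.024,0,0.005],-1]])

```text
time_s: 7.5
ee_pos: [0.5954, 0.0085, 0.0973]
tcp_rot: [[-0.201, -0.92, -0.337], [-0.98, 0.189, 0.07], [-0.001, 0.344, -0.939]]
contact_force: [-0.7, -0.8, -0.0]
width: -0.0002
```

Run:
```python
from h import *
st()
for x,z in [(.122,.086),(.126,.075),(.130,.062),(.132,.054)]: plan(L(x,0,z),rot(.35))
```

```text
t 7.5 loc [0.1176 0.0002 0.0973] F [-0.6835 -0.8265 -0.0191] w -0.00015533343628973973 q [ 0.2412  0.5492  0.0072 -0.1531 -1.3509 -0.3859]
shift [ 0.0002 -0.008   0.0091] turn [0.0016 0.0011 0.0002]
shift [ 0.0002 -0.0156  0.018 ] turn [0.0016 0.0011 0.0002]
shift [ 0.0003 -0.0238  0.0289] turn [0.0016 0.0011 0.0002]
shift [ 0.0003 -0.0284  0.0357] turn [0.0016 0.0011 0.0002]
```

play_rows(rows=[[[0,-0.002,0.003],[0,0,0],-1],[[0,-0.004,0.005],[0,0,0],-1],[[0,-0.006,0.007],[0,0,0],-1],[[0,-0.008,0.0091],[0,0,0],-1],[[0,-0.0095,0.011],[0,0,0],-1],[[0,-0.011,0.013],[0,0,0],-1],[[0,-0.0125,0.0145],[0,0,0],-1],[[0,-0.014,0.0163],[0,0,0],-1],[[0,-0.0156,0.018],[0,0,0],-1],[[0,-0.0156,0.018],[0,0,0],-1]])

```text
time_s: 8.75
ee_pos: [0.6054, 0.0065, 0.0766]
tcp_rot: [[-0.201, -0.921, -0.334], [-0.98, 0.188, 0.07], [-0.002, 0.341, -0.94]]
contact_force: [2.3, -1.4, 7.6]
width: 0.0
```

Run:
```python
from h import *
st()
for x,z in [(.130,.062),(.132,.054),(.133,.045)]: plan(L(x,0,z),rot(.35))
c=cap('scene')
cv2.imwrite('pics/s4c.png',cv2.resize(c['frame'][140:260,240:400,::-1],None,fx=4,fy=4,interpolation=cv2.INTER_CUBIC))
```

```text
t 8.75 loc [0.1278 0.0003 0.0766] F [ 2.3325 -1.3886  7.5704] w 3.9420989275231224e-05 q [ 0.2359  0.581   0.0119 -0.1511 -1.3212 -0.3766]
shift [ 0.0003 -0.007   0.013 ] turn [-0.0021  0.0013  0.001 ]
shift [ 0.0004 -0.0116  0.0198] turn [-0.0021  0.0013  0.001 ]
shift [ 0.0004 -0.0156  0.0279] turn [-0.0021  0.0013  0.001 ]
```

View pics/s4c.png

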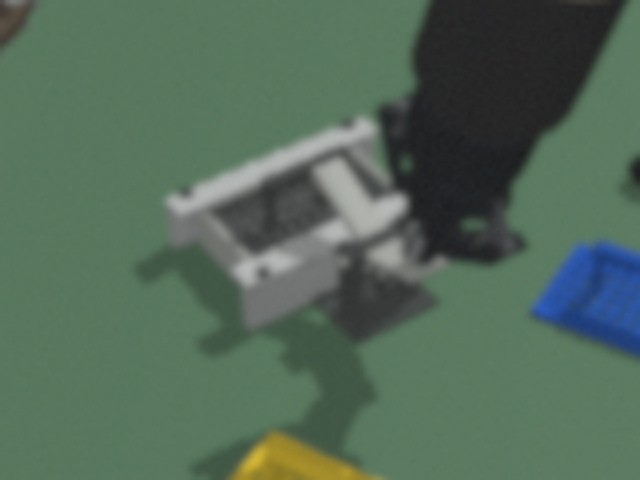

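The arm has lifted slightly and the tail is under the fingers near (420,255), with 7.6 N on it. I press on.

play_rows(rows=[[[0,-0.001,0.004],[0,0,0],-1],[[0,-0.003,0.0075],[0,0,0],-1],[[0,-0.005,0.0105],[0,0,0],-1],[[0,-0.007,0.013],[0,0,0],-1],[[0,-0.009,0.0165],[0,0,0],-1],[[0,-0.011,0.0198],[0,0,0],-1],[[0,-0.013,0.0235],[0,0,0],-1],[[0,-0.0145,0.0265],[0,0,0],-1],[[0,-0.0155,0.029],[0,0,0],-1],[[0,-0.0155,0.029],[0,0,0],-1]])

```text
time_s: 10.05
ee_pos: [0.6098, 0.0056, 0.0438]
tcp_rot: [[-0.201, -0.921, -0.334], [-0.98, 0.188, 0.07], [-0.001, 0.341, -0.94]]
contact_force: [-0.2, -0.8, -1.1]
width: 0.0001
```

Run:
```python
from h import *
st()
for x,z in [(.18,.06),(.2,.2)]: plan(L(x,0,z),rot(.35))
c=cap('scene')
cv2.imwrite('pics/s5c.png',cv2.resize(c['frame'][140:260,240:400,::-1],None,fx=4,fy=4,interpolation=cv2.INTER_CUBIC))
```

```text
t 10.05 loc [0.1323 0.0003 0.0438] F [-0.1609 -0.8333 -1.0987] w 0.00012279974282450385 q [ 0.2332  0.6207 -0.0005 -0.1524 -1.2706 -0.3661]
shift [ 0.0003 -0.0393 -0.0315] turn [-0.0015  0.0011  0.0009]
shift [ 0.0002 -0.0103 -0.1699] turn [-0.0015  0.0011  0.0009]
```

View pics/s5c.png

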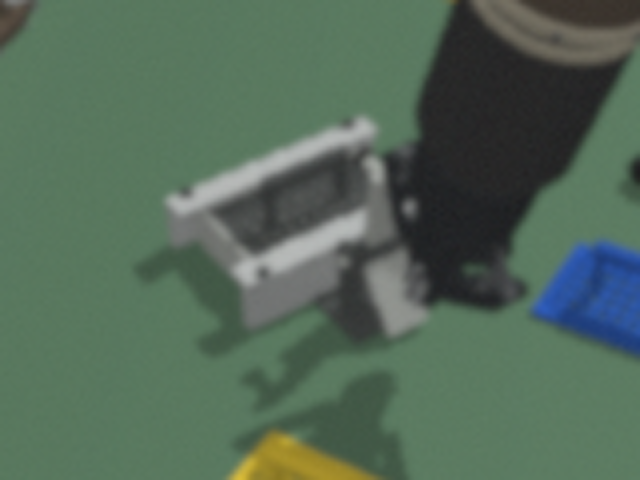

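The clamp has snapped open: the arm stands upright at (378,190) and the tail is down at (400,290). I back off.

play_rows(rows=[[[0,-0.02,-0.015],[0,0,0],-1],[[0,-0.0393,-0.0315],[0,0,0],-1],[[0,-0.035,-0.07],[0,0,0],-1],[[0,-0.02,-0.12],[0,0,0],-1],[[0,-0.01,-0.165],[0,0,0],-0.3],[[0.0,0.03,-0.15],[0.1,0,0],-0.3],[[0.0,0.07,-0.135],[0.2,0,0],-0.3],[[0,0.11,-0.11],[0.35,0,0],-0.3],[[0,0.12,-0.11],[0.35,0,0],-0.3],[[0,0.12,-0.11],[0.35,0,0],-0.3]])

```text
time_s: 11.35
ee_pos: [0.5355, 0.0208, 0.19]
tcp_rot: [[-0.199, -0.98, 0.005], [-0.98, 0.199, 0.002], [-0.003, -0.004, -1.0]]
contact_force: [1.3, 0.7, 0.9]
width: 0.0302
```

Run:
```python
from h import *
st()
c=cap('top','t6.png');P=cloud(c);z=P[...,2]
m=(abs(P[...,0]-.48)<.06)&(abs(P[...,1]-.03)<.07)&(z>.06)&(z<.076)
if m.sum()>20:
    q=P[m]; print(m.sum(),loc(q.mean(0)),cv2.minAreaRect((q[:,:2]*1000).astype(np.float32)))
c=cap('wrist','w6.png')
for x,z in [(0.0,.15),(0,.08),(0,.047)]: plan(L(x,-.0024,z),rot(0))
```

```text
t 11.35 loc [0.0565 0.0002 0.19  ] F [1.253  0.7283 0.8711] w 0.03020695919849011 q [ 0.405   0.1597 -0.3583  0.0003 -1.0478 -0.6055]
135 [-0.0004 -0.0024  0.0686] ((479.6309814453125, 29.928081512451172), (69.2946548461914, 12.282249450683594), 78.34912109375)
shift [0.0036 0.0592 0.0395] turn [-0.0046  0.003   0.0008]
shift [0.0038 0.0595 0.1095] turn [-0.0046  0.003   0.0008]
shift [0.0039 0.0596 0.1425] turn [-0.0046  0.003   0.0008]
```

View pics/w6.png

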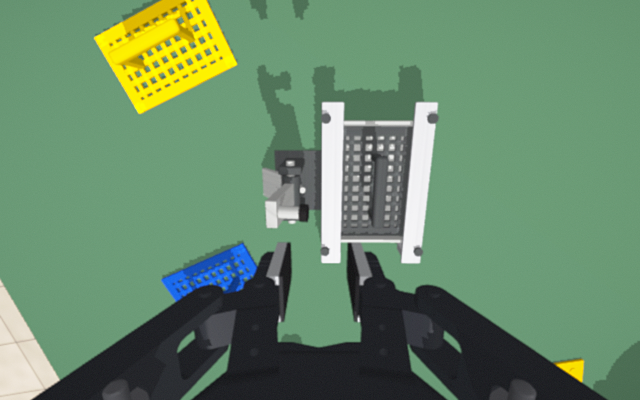

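View pics/t6.png

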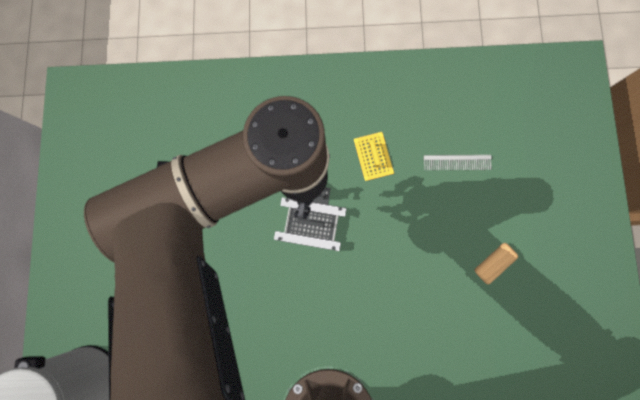

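The clamp is open beside the rails, around wrist pixel (285,190), and the dark grip bar runs along (378,190) between them. Candidates for the sieve are the dark one in the tray (378,190), the yellow look-alike (170,50) and the blue one (225,270). I choose the dark one.

play_rows(rows=[[[0.002,0.03,0.005],[-0.0046,0.003,0],-0.3],[[0.0036,0.059,0.02],[-0.0046,0.003,0],-0.3],[[0.0038,0.0592,0.05],[-0.0046,0.003,0],-0.3],[[0.0038,0.0595,0.08],[-0.0046,0.003,0],-0.3],[[0.0038,0.0595,0.105],[-0.0046,0.003,0],-0.3],[[0.0039,0.0596,0.125],[-0.0046,0.003,0],-0.3],[[0.0039,0.0596,0.135],[-0.0046,0.003,0],-0.3],[[0.0039,0.0596,0.1425],[-0.0046,0.003,0],-0.3],[[0.0039,0.0596,0.1425],[-0.0046,0.003,0],-0.3],[[0.0039,0.0596,0.1425],[-0.0046,0.003,0],-0.3]], force=25)

```text
time_s: 12.7
ee_pos: [0.4802, 0.0298, 0.0475]
tcp_rot: [[-0.2, -0.98, 0.001], [-0.98, 0.2, 0.0], [-0.001, -0.001, -1.0]]
contact_force: [0.1, 0.4, 0.3]
width: 0.0297
```

Run:
```python
from h import *
st()
c=cap('wrist','w7.png')
```

```text
t 12.7 loc [ 0.0005 -0.0021  0.0475] F [0.0837 0.3865 0.2878] w 0.02971557572382145 q [ 0.472   0.2512 -0.6403  0.     -0.6782 -0.6737]
```

View pics/w7.png

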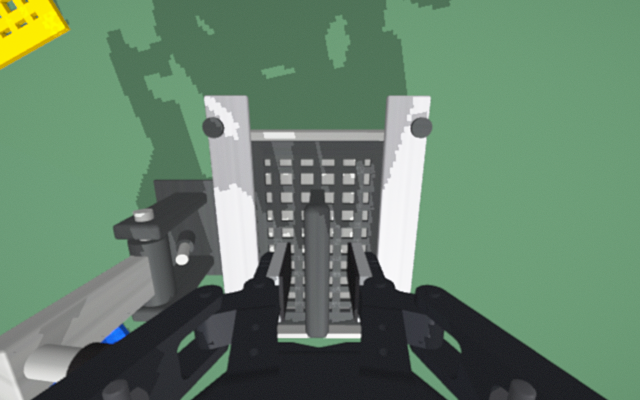

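The pads straddle the bar at about (317,270), so I close, then test one way gently (tool +x = holder -y).

play_rows(rows=[[[0,0,0],[0,0,0],-1],[[0,0,0],[0,0,0],-1],[[0,0,0],[0,0,0],-1],[[0,0,0],[0,0,0],-1],[[0.003,0,0],[0,0,0],-1],[[0.006,0,0],[0,0,0],-1],[[0.009,0,0],[0,0,0],-1],[[0.012,0,0],[0,0,0],-1],[[0.014,0,0],[0,0,0],-1],[[0.014,0,0],[0,0,0],-1]])

```text
time_s: 14.0
ee_pos: [0.4786, 0.0166, 0.0482]
tcp_rot: [[-0.2, -0.98, 0.004], [-0.98, 0.2, 0.002], [-0.002, -0.003, -1.0]]
contact_force: [2.3, 3.0, 4.9]
width: 0.0115
```

Run:
```python
from h import *
st();s=manip.observe();print('Fl',s['contact_force']@lx,s['contact_force']@ly)
```

```text
t 14.0 loc [ 0.0016 -0.0153  0.0482] F [2.2983 3.0253 4.8885] w 0.01147970274307476 q [ 0.4469  0.2456 -0.6466  0.0003 -0.6747 -0.6483]
Fl 1.6430648455038042 3.425641167884291
```

play_rows(rows=[[[0.002,0,0],[0,0,0],-1],[[0.004,0,-0.0005],[0,0,0],-1],[[0.006,0,-0.0005],[0,0,0],-1],[[0.008,0.0005,-0.0005],[0,0,0],-1],[[0.01,0.0005,-0.0005],[0,0,0],-1],[[0.012,0.001,-0.0005],[0,0,0],-1],[[0.012,0.001,-0.0005],[0,0,0],-1],[[0.012,0.001,-0.0005],[0,0,0],-1],[[0.012,0.001,-0.0005],[0,0,0],-1],[[0.012,0.001,-0.0005],[0,0,0],-1]])

```text
time_s: 15.25
ee_pos: [0.475, 0.0049, 0.0486]
tcp_rot: [[-0.2, -0.98, 0.003], [-0.98, 0.2, 0.001], [-0.002, -0.003, -1.0]]
contact_force: [-0.2, -0.2, -1.4]
width: 0.0111
```

Run:
```python
from h import *
st();s=manip.observe();print('Fl',s['contact_force']@lx,s['contact_force']@ly)
```

```text
t 15.25 loc [ 0.0005 -0.0274  0.0486] F [-0.1916 -0.2486 -1.3756] w 0.01113908546451884 q [ 0.4261  0.2397 -0.654   0.0002 -0.6736 -0.6274]
Fl -0.13769112249686793 -0.28205368011346604
```

Run:
```python
from h import *
c=cap('wrist','w8.png')
plan(L(0,-.17,.0485),rot(0))
```

```text
shift [ 0.1426  0.0007 -0.0002] turn [-0.003   0.002   0.0013]
```

View pics/w8.png

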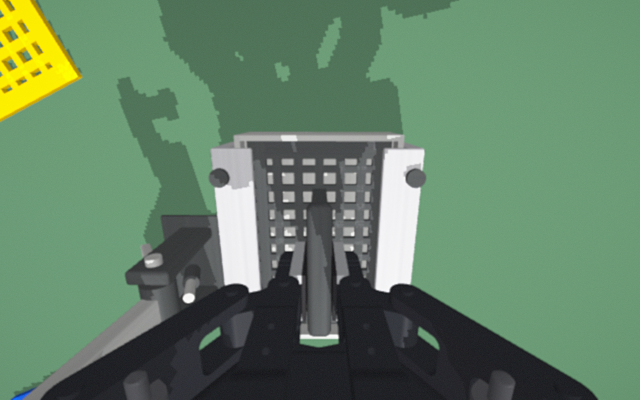

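The tray moves with the grip: its end wall at (320,135) is already past the rail ends at (230,150), with no resistance. So holder -y is the free way.

play_rows(rows=[[[0.006,0,0],[0,0,0],-1],[[0.014,0,0],[0,0,0],-1],[[0.022,0,0],[0,0,0],-1],[[0.03,0,0],[0,0,0],-1],[[0.038,0,0],[0,0,0],-1],[[0.046,0,0],[0,0,0],-1],[[0.054,0,0],[0,0,0],-1],[[0.062,0,0],[0,0,0],-1],[[0.07,0,0],[0,0,0],-1],[[0.075,0,0],[0,0,0],-1]])

```text
time_s: 16.55
ee_pos: [0.4599, -0.0691, 0.0484]
tcp_rot: [[-0.2, -0.98, 0.003], [-0.98, 0.2, 0.001], [-0.002, -0.003, -1.0]]
contact_force: [0.2, 3.1, 0.5]
width: 0.0113
```

Run:
```python
from h import *
st();s=manip.observe();print('Fl',s['contact_force']@lx,s['contact_force']@ly)
plan(L(0,-.18,.0485),rot(0))
```

```text
t 16.55 loc [ 0.0005 -0.103   0.0484] F [0.1987 3.1242 0.5379] w 0.011281583846322092 q [ 0.2756  0.2257 -0.6749 -0.0007 -0.6667 -0.4766]
Fl -0.4335456909741283 3.1003288652029295
shift [ 0.077   0.0006 -0.0002] turn [-0.0029  0.002   0.0009]
```

play_rows(rows=[[[0.008,0,0],[0,0,0],-1],[[0.016,0,0],[0,0,0],-1],[[0.024,0,0],[0,0,0],-1],[[0.033,0,0],[0,0,0],-1],[[0.042,0,0],[0,0,0],-1],[[0.051,0,0],[0,0,0],-1],[[0.06,0,0],[0,0,0],-1],[[0.069,0,0],[0,0,0],-1],[[0.077,0,0],[0,0,0],-1],[[0.077,0,0],[0,0,0],-1]])

```text
time_s: 17.8
ee_pos: [0.4441, -0.1453, 0.0482]
tcp_rot: [[-0.201, -0.98, 0.003], [-0.98, 0.201, 0.001], [-0.001, -0.002, -1.0]]
contact_force: [0.7, -1.3, 1.1]
width: 0.0114
```

Run:
```python
from h import *
st();s=manip.observe();print('Fl',s['contact_force']@lx,s['contact_force']@ly)
c=cap('wrist','w9.png');c=cap('top','t9.png')
```

```text
t 17.8 loc [ 0.0003 -0.1808  0.0482] F [ 0.6826 -1.2571  1.0887] w 0.01139568110540127 q [ 0.1062  0.2296 -0.6697 -0.0011 -0.6688 -0.3076]
Fl 0.921434322815994 -1.094150689265362
```

View pics/w9.png

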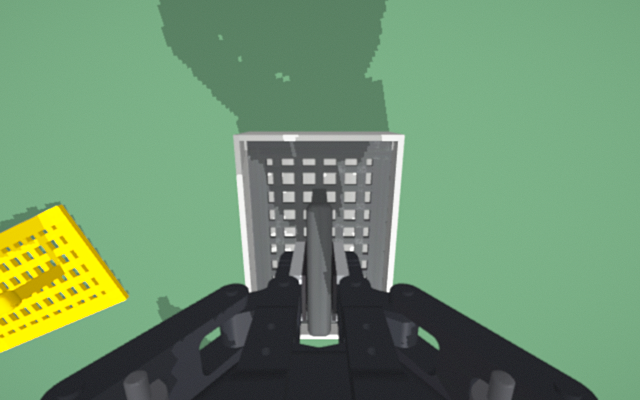

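View pics/t9.png

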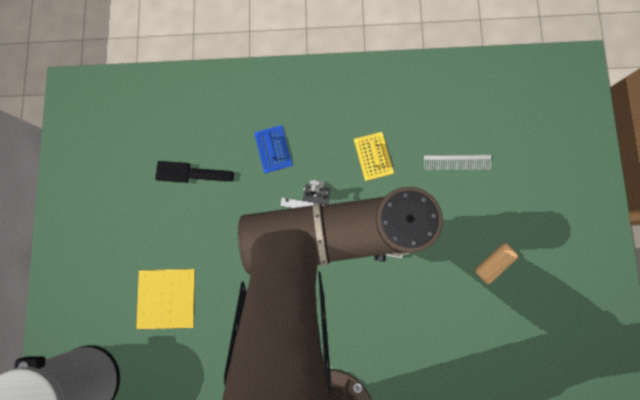

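The tray is wholly out of the rails, around wrist pixel (320,220), and the sieve is still in it. I relieve the end contact, lift and check.

play_rows(rows=[[[-0.0015,0,0],[0,0,0],-1],[[-0.002,0,0],[0,0,0],-1],[[-0.002,0,-0.003],[0,0,0],-1],[[-0.002,0,-0.008],[0,0,0],-1],[[-0.002,0,-0.014],[0,0,0],-1],[[-0.002,0,-0.022],[0,0,0],-1],[[-0.002,0,-0.032],[0,0,0],-1],[[-0.002,0,-0.046],[0,0,0],-1],[[-0.002,0,-0.06],[0,0,0],-1],[[-0.002,0,-0.06],[0,0,0],-1]], force=40)

```text
time_s: 19.15
ee_pos: [0.4453, -0.143, 0.1097]
tcp_rot: [[-0.2, -0.98, 0.005], [-0.98, 0.2, 0.001], [-0.002, -0.005, -1.0]]
contact_force: [-1.3, -0.1, -1.9]
width: 0.0111
```

Run:
```python
from h import *
st();c=cap('wrist','w10.png');c=cap('scene','s10.png')
plan(L(.06,-.335,.10),rot(0))
cv2.imwrite('pics/s10c.png',cv2.resize(c['frame'][140:300,200:400,::-1],None,fx=4,fy=3.75,interpolation=cv2.INTER_CUBIC))
```

```text
t 19.15 loc [ 0.0011 -0.1783  0.1097] F [-1.3104 -0.0683 -1.9427] w 0.011120631564320726 q [ 0.1114  0.136  -0.6015 -0.0008 -0.8278 -0.3127]
shift [ 0.1566 -0.0598  0.0082] turn [-0.0026  0.0018  0.0004]
```

View pics/w10.png

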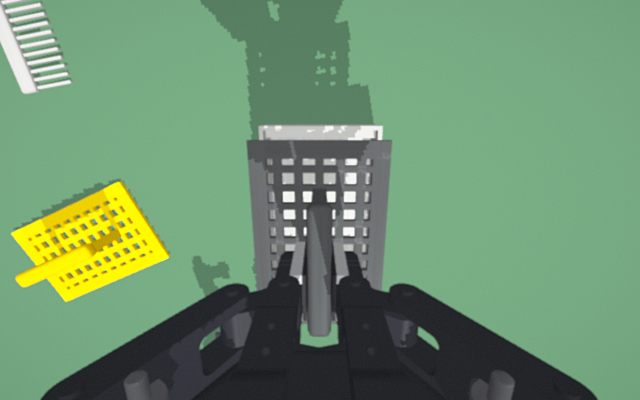

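View pics/s10c.png

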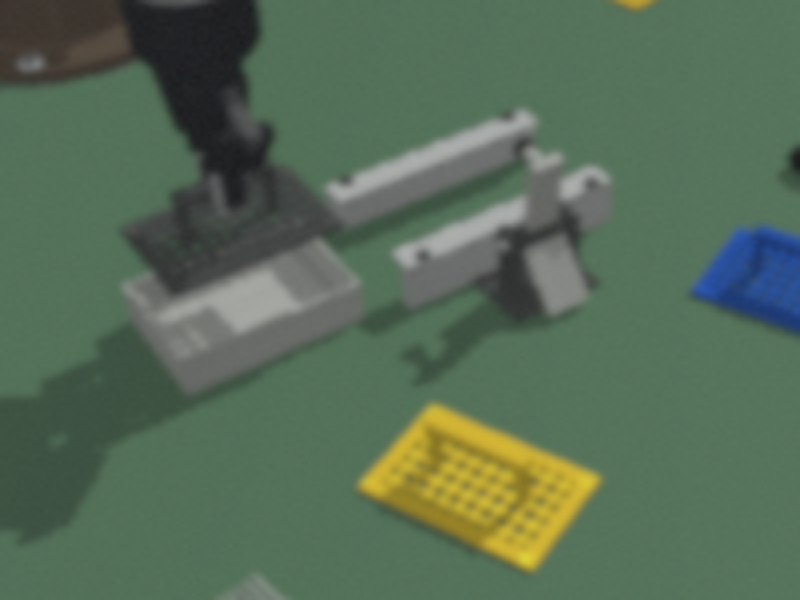

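The sieve hangs level and clear above the tray, the tray stands flat on the bench, and the clamp is still upright. I carry the sieve over to a free spot.

play_rows(rows=[[[0.015,-0.006,0],[0,0,0],-1],[[0.033,-0.013,0],[0,0,0],-1],[[0.052,-0.02,0],[0,0,0],-1],[[0.071,-0.028,0],[0,0,0],-1],[[0.09,-0.036,0],[0,0,0],-1],[[0.109,-0.043,0],[0,0,0],-1],[[0.127,-0.05,0],[0,0,0],-1],[[0.144,-0.056,0.001],[0,0,0],-1],[[0.157,-0.06,0.008],[-0.003,0.002,0],-1],[[0.157,-0.06,0.015],[-0.003,0.002,0],-1]])

```text
time_s: 20.5
ee_pos: [0.4714, -0.3095, 0.0923]
tcp_rot: [[-0.202, -0.979, -0.001], [-0.979, 0.202, 0.0], [0.0, 0.001, -1.0]]
contact_force: [-0.8, 0.6, -2.4]
width: 0.011
```

Run:
```python
from h import *
st();c=cap('top','t11.png');c=cap('wrist','w11.png')
s=manip.observe();plan(L(.06,-.335,.0255),rot(0))
```

```text
t 20.5 loc [ 0.0601 -0.3362  0.0923] F [-0.8409  0.6446 -2.4224] w 0.010968098379264019 q [-0.2338  0.3087 -0.4134  0.0003 -0.8498  0.0304]
shift [-0.0003 -0.001   0.0663] turn [ 0.0028  0.0002 -0.0003]
```

View pics/w11.png

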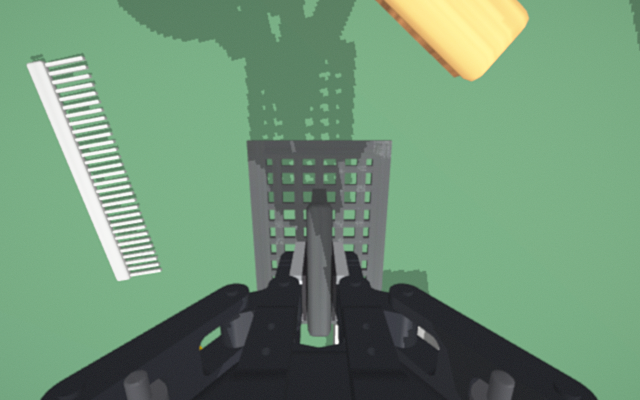

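View pics/t11.png

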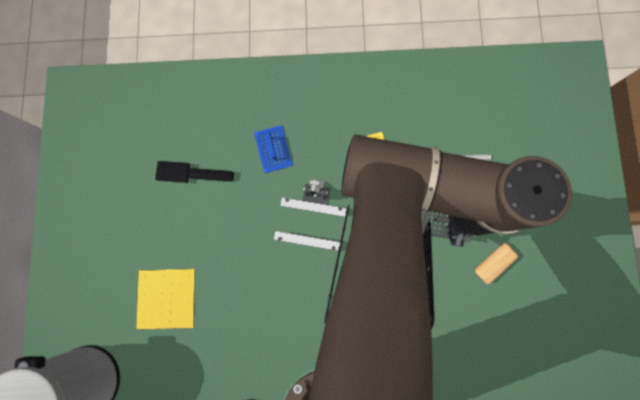

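The bench under the sieve is clear: comb at (95,170), brush at (460,40), tray behind. I lower slowly.

play_rows(rows=[[[0,0,0.01],[0,0,0],-1],[[0,0,0.022],[0,0,0],-1],[[0,0,0.034],[0,0,0],-1],[[0,0,0.045],[0,0,0],-1],[[0,0,0.053],[0,0,0],-1],[[0,0,0.058],[0,0,0],-1],[[0,0,0.062],[0,0,0],-1],[[0,0,0.065],[0,0,0],-1],[[0,0,0.0665],[0,0,0],-1],[[0,0,0.0665],[0,0,0],-1]])

```text
time_s: 21.85
ee_pos: [0.4705, -0.3084, 0.0254]
tcp_rot: [[-0.201, -0.98, -0.003], [-0.98, 0.201, 0.001], [-0.0, 0.003, -1.0]]
contact_force: [-0.4, 0.1, -1.1]
width: 0.0114
```

Run:
```python
from h import *
st()
```

```text
t 21.85 loc [ 0.059  -0.3353  0.0254] F [-0.4118  0.0828 -1.1395] w 0.011377036039308659 q [-0.2325  0.3958 -0.477  -0.0003 -0.7006  0.0299]
```

play_rows(rows=[[[0,0,0.0004],[0,0,0],-1],[[0,0,0.0007],[0,0,0],-1],[[0,0,0.001],[0,0,0],-1],[[0,0,0.0013],[0,0,0],-1],[[0,0,0.0016],[0,0,0],-1],[[0,0,0.0019],[0,0,0],-1],[[0,0,0.0022],[0,0,0],-1],[[0,0,0.0025],[0,0,0],-1],[[0,0,0.0025],[0,0,0],-1],[[0,0,0.0025],[0,0,0],-1]])

```text
time_s: 23.1
ee_pos: [0.4705, -0.3085, 0.0242]
tcp_rot: [[-0.201, -0.98, -0.002], [-0.98, 0.201, 0.0], [0.0, 0.002, -1.0]]
contact_force: [-4.3, 4.1, 13.9]
width: 0.011
```

Run:
```python
from h import *
st();c=cap('wrist','w12.png')
```

```text
t 23.1 loc [ 0.059  -0.3353  0.0242] F [-4.2541  4.1391 13.8866] w 0.01103902701003233 q [-0.2323  0.3973 -0.4785  0.0002 -0.6972  0.0298]
```

View pics/w12.png

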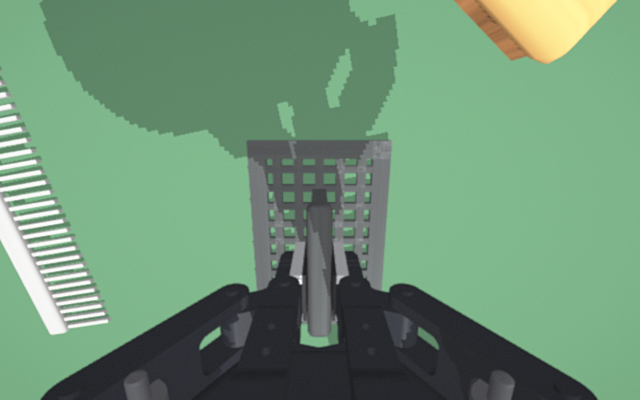

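The sieve is down flat (14 N contact at the expected height). I release and rise.

play_rows(rows=[[[0,0,-0.0005],[0,0,0],-0.9],[[0,0,-0.0005],[0,0,0],-0.6],[[0,0,-0.0005],[0,0,0],-0.3],[[0,0,-0.0005],[0,0,0],-0.3],[[0,0,-0.0005],[0,0,0],-0.3],[[0,0,-0.01],[0,0,0],-0.3],[[0,0,-0.03],[0,0,0],-0.3],[[0,0,-0.06],[0,0,0],-0.3],[[0,0,-0.1],[0,0,0],-0.3],[[0,0,-0.14],[0,0,0],-0.3]])

```text
time_s: 24.4
ee_pos: [0.4706, -0.3085, 0.1662]
tcp_rot: [[-0.201, -0.98, -0.002], [-0.98, 0.201, 0.0], [0.0, 0.002, -1.0]]
contact_force: [1.5, 0.7, -0.2]
width: 0.0299
```

Run:
```python
from h import *
st();c=cap('wrist','w13.png');c=cap('scene','s13.png')
```

```text
t 24.4 loc [ 0.0592 -0.3354  0.1662] F [ 1.4812  0.6922 -0.2324] w 0.02994750320012852 q [-0.2323  0.2285 -0.3291  0.0003 -1.0149  0.0299]
```

View pics/s13.png

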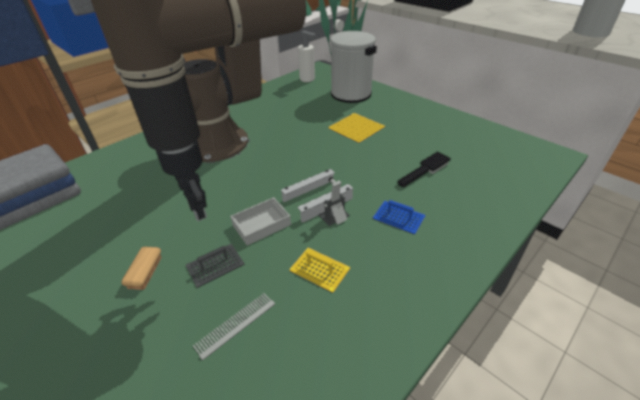

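View pics/w13.png

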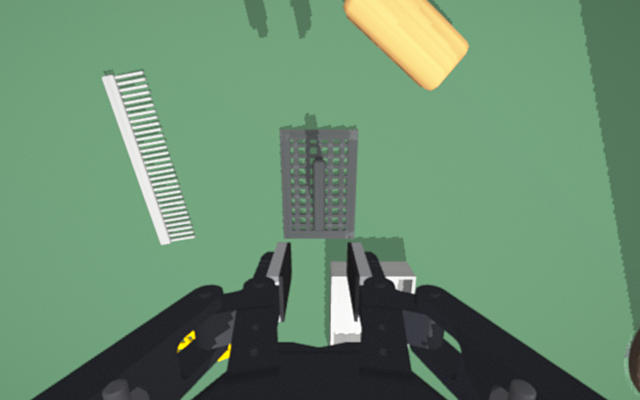

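The sieve lies flat at scene (215,265), apart from the tray (260,220), and the clamp is upright at (338,200). I check the numbers, then hand in.

Run:
```python
from h import *
c=cap('scene')
for t in ['tray','sieve','slicker','comb','wood_brush']:
    print(t,[(np.array(d['at']),loc(d['at']),round(d['confidence'],2)) for d in nets.mark_of('scene',t)[:3]])
P=cloud(c);q=np.stack([(P-H)@lx,(P-H)@ly,P[...,2]],-1)
m=(abs(q[...,0])<.06)&(abs(q[...,1]+.18)<.09)&(q[...,2]>.028)&(q[...,2]<.04)
print('tray rim y',np.percentile(q[m][:,1],[1,99]),'x',np.percentile(q[m][:,0],[1,99]),'z',np.percentile(q[m][:,2],98))
m=(abs(q[...,0]-.06)<.03)&(abs(q[...,1]+.335)<.08)&(q[...,2]>.03)
print('bar',np.percentile(q[m],[2,98],axis=0))
m=(abs(q[...,0]-.09)<.04)&(abs(q[...,1])<.03)
print('clamp top',np.percentile(q[m][:,2],99.5))
manip.finish_job()
```

```text
tray [(array([ 0.4432, -0.1473,  0.0024]), array([-0.0001, -0.183 ,  0.0024]), 0.84), (array([ 0.6413, -0.3712,  0.0028]), array([ 0.239 , -0.3625,  0.0028]), 0.42)]
sieve [(array([ 0.6942,  0.1319, -0.0035]), array([ 0.1896,  0.141 , -0.0035]), 0.94), (array([ 0.4718, -0.3083, -0.0045]), array([ 0.0603, -0.3349, -0.0045]), 0.63), (array([ 0.6652, -0.1421, -0.0024]), array([ 0.2163, -0.1332, -0.0024]), 0.63)]
slicker [(array([ 0.6408,  0.3588, -0.    ]), array([ 0.0917,  0.3525, -0.    ]), 0.61)]
comb [(array([ 0.6425, -0.3677,  0.0028]), array([ 0.2394, -0.3588,  0.0028]), 0.88)]
wood_brush [(array([ 0.3649, -0.4372, -0.0015]), array([-0.0185, -0.4827, -0.0015]), 0.65)]
tray rim y [-0.2479 -0.1177] x [-0.045   0.0475] z 0.034311859557818326
bar [[ 0.0535 -0.3859  0.0418]
 [ 0.0897 -0.2885  0.5864]]
clamp top 0.12292338094343354
the job is handed in; nothing more can be done
```

The hair trap is apart and I've handed the job in at about 24.5 s; no verdict was reported.

**What I did**
- **Clamp:** my first press slid off the tail's tip with about 27 N sideways and the clamp stayed shut. I pressed again nearer the hinge, following the tail's arc, and it snapped open.
- **Tray:** I pulled the sieve's grip gently towards holder -y. It passed 25 mm of travel with about 3 N, so that was the free way. I never met the stop.
- **Sieve:** I lifted it clear of the tray and lowered it onto the bench, reading 14 N at contact. Then I let go and raised the arm clear.

**Last checks**
- The tray is flat, centred about 183 mm out along the rails (150 mm needed), with its rim at 34 mm.
- The sieve lies flat, roughly 25 to 30 mm from the tray.
- The clamp stands open, its top at about 123 mm.
- The brushes, comb and look-alikes are where they were, within the networks' accuracy. The slicker brush's estimates vary by up to 10 mm, but the arm never went near it.
- One check failed: my depth window for the grip bar also caught the robot's finger, so those numbers are no use. The flatness of the sieve rests on the pictures, the landing height and the network's position for it.

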